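# Reload the damper-spring magazine

### The arm

A 6-joint arm with a two-finger parallel gripper is mounted at the origin on a cart in front of the work surface, level with it; the furniture and walls round the work are solid. World frame = base frame: x ahead of the robot, y to its left, z up, the work surface at z = 0. Lengths are in mm, angles in rad, forces in N, time in s.
With the tool pointing down it reaches from about 350 to 875 mm from the base axis. Payload 4.2 kg.
Tool frame: the origin (TCP) lies on the mounting face of the last link; the fingertips stand 173 mm ahead of it and the grasp point (between the pads) lies grip_point_offset ahead of it (grip_point_offset is the distance from the TCP to the grasp point, in mm); z points along the fingers, y is the line along which they close (so a half turn about z gives the same grasp; the last joint's range is limited). The gripper opens to 85 mm and grips with 20 to 120 N. Pads are 22 mm wide; open, the fingers measure 114 mm over their backs; the gripper's body (76 mm by 85 mm) begins 54 mm behind the grasp point. The pads swing forward as they close: fully open they stand 13 mm farther back than shut.
Start: joints at [-0.957, 0.385, 0.008, 0, -1.194, -0.259], TCP at [217.141, -586.046, 404.712] pointing down, gripper open.
Joint ranges: [-3.14, 3.14], [-1.21, 2.06], [-1.07, 1.41], [-3.16, 2.05], [-2.99, -0.16], [-3.1, 3.1]. Speed limits (rad/s): [2.79, 2.79, 3.14, 3.14, 3.14, 3.14].

### API

Orientations are given as a unit quaternion [x, y, z, w].
In Python, from bench import read_state, get_image, job_done, recognise, place_of, grip_point_offset gives the robot as it stands. The module is installed in compiled form; this text tells all that it offers.
- The arm moves only by the tool carry_out, never from a script. Its arguments are lists of equal length, an entry for each row: "slide": the shift along the tool's x, y, z in m, a list of three; "roll": the turn about the tool's z in degrees; "claw": the finger opening in m, from 0 to 0.0854. A call has 1 to 8 rows; each row is the pose to reach, as a shift and turn from the pose commanded when the call began, along the tool's axes at that moment; what a row does not reach only later rows make up. A row lasts 1/8 s, in which the tool goes at most 62.5 mm and 10.7 degrees, less where a joint would pass 70% of its speed; a pose out of reach is approached as far as the arm can. A call with a gripper value outside its range is refused whole. The fingers move at their own pace and stop on an object; the grip force is fixed at half the most. Time passes only in rows, so rows that repeat a pose let the fingers close. It gives the time, the measured TCP pose, the force, the opening and the grip force at its end, in the units of the state.
- read_state(): the state, without advancing time (a new reading comes with each control period).
- get_image(name): name is "scene" or "top"; returns a dict with "img" (420x560x3 uint8, red, green, blue), "z_map" (420x560 float32, mm along the optical axis (not along the pixel's ray), 0 where there is no reading), "mtx" (3x3 intrinsics, pixels), "world_from_camera" (4x4, takes a point from camera to world coordinates). Camera axes: x right, y up, looking along -z (the intrinsics and any distortion apply to the point x, -y, -z); pixel columns grow to the right and rows downward; lengths in mm; the calibration is good to about 2 mm. A picture is of the moment at which its call begins.
- job_done(): hands the job in; it is judged then, once.
Trained networks look in a picture, given as the dict that the camera call returned (one of the last four; its "shot" number tells which), for a name from the list of things; names that differ only in an ending like _2 or _b are one class to them, and where a whole thing is asked for, a point or a joint stands for the part that bears it (a point fixed in the world has none). Each returns a list of dicts, best first, with "conf" (0 to 1); they miss things now and then, are a little off and sometimes report something else, mostly with a low value. They report only what shows in the picture. A call takes as long as a camera call.
- recognise(picture, thing): "at" ([column, row] in pixels, amid what is visible of it).
- place_of(picture, thing): "at" ([column, row] in pixels: a listed point, or the origin of a listed thing).
The state is a dict: "clock": time; "joints": joint angles; "joint_vel": joint speeds; "joint_efforts": joint torques, N m; "position": TCP position; "ee_rot": TCP orientation; "contact_force": force on the tool from outside, world axes, zero at the start; "wrist_torque": the same for the moment, N m; "gripper_width": finger opening in mm; "grasp_force": force on a finger pad.
Only numpy, scipy, OpenCV 4.12 (cv2) and the standard library are available. Lean on these libraries where they do the work, as an engineer would, in place of code of your own. Each camera call takes 0.05 s, during which the arm holds its last target. There are 200 camera calls.

### The job

Load the two loose damper springs standing on the side table into the spring magazine: draw its sprung follower back by the red knob, park the knob sideways in the notch of the yellow gate and let go, and set both springs upright in the open track in front of the follower. Then take the knob out of the notch and ease the follower forward, without letting it snap, until it holds the two springs snugly in line against the blue end stop. Find the notch by feel, press the handle only lightly against the gate, and leave the other things on the table where they are.

Things in the scene. Friction and masses are not known exactly. Their poses are not given: they have to be found in the camera images.
- magazine: Spring magazine, fixed: dark base 156 x 50 x 10 mm, aluminium track 150 x 44 mm with blue blocks at its ends. Origin: centre of the underside, on the table. +x along the track to the end stop, +y left (side of the yellow gate), +z up. Track floor (deck) at z = 30 mm. A brass follower with a red knob slides in the track; walls 14 mm high beside it (x -75 to +10 mm).
- loading (a point): Middle of the loading stretch on the deck (magazine x = +37.5, z = 30 mm; stretch x +12 to +63); axes as the magazine. Channel 25 mm wide; its walls are straight for 4.5 mm, then flare out to 34 mm wide at 9 mm above the deck; the walls' outsides are 42 mm apart.
- seat (a point): Point on the deck at the foot of the blue end stop's face, mid-track (magazine x = +63, y = 0, z = 30 mm); axes as the magazine. The stop is 20 mm high and 12 mm thick. A spring home against it has its axis at x = -11 mm of this frame, the next one at -33 mm. Left of the magazine stands a fixed disc fixture, 105 mm high.
- slot (a point): Magazine x = -20, y = 0, z = 49 mm; axes as the magazine. Yellow gate: a rail 14.5 to 23.5 mm above the deck, its face 6 mm left of the track's middle, with one notch 12 mm wide. Its setting varies: the notch's middle is at a draw of 41 to 59 mm and must be felt for (or seen). Damage: 20 N of the shaft sideways on the rail's steel face, or 40 N on notch or slot stop.
- knob (a point): Centre of the red knob, 18 x 18 mm, 34 mm high, underside 29 mm above the deck; square shaft 9 x 9 mm below. At joints 0: magazine x = +30, y = 0, z = 76 mm; faces parallel to the magazine's x and y. Grip it lightly, best front to back along the track; when parked the shaft rests on the notch's front face and can move some mm back, not forward.
- follower (a joint): Draw of the follower, m: 0 forward, grows as it is pulled to the magazine's -x; slot stop at 0.066. The gap before the end stop is 15 mm plus the draw; its front is 18 mm ahead of the knob's axis. Pushed forward by 4 N at 0, 10 N at 0.06. Reads about 0.0295 on two springs. It must not run forward faster than 0.25 m/s.
- handle (a joint): Sideways place of the knob on the follower, m: 0 mid-track, grows to the magazine's +y (left), from -0.003; about 1 N of friction, no spring. The shaft meets the rail at +0.0015; in the notch it goes to +0.010 and stays there when let go. (At draws under about 35 mm it may be ahead of the gate and unguided.)
- spring_a: Damper spring (green coil with a blue one inside), a rigid upright cylinder 22 mm in diameter and 25.5 mm high, 45 g, standing on the side table. Origin: centre of its underside, z up. The two springs are alike and either may go in first.
- spring_b: The other damper spring, same size and frame. Between springs and magazine stand fixed stacks of black clutch discs, 200 mm in diameter: one 85 mm high near x 0.40, y -0.09 m, one 200 mm high near x 0.63, y -0.17 m (room axes); the way across over the lower one is clear above 0.15 m.
- oil_can: Bystander: grey squeeze oil bottle with a red spout, 47 mm in diameter, 140 mm high, origin at the centre of its underside.
- spacer_ring: Bystander: flat steel ring 52 mm in diameter, 10 mm high, origin at the centre of its underside.
- hex_key: Bystander: hex key lying flat, 26 x 67 x 8 mm, origin at the middle of its underside.
- tin_cup: Bystander: metal cup 56 mm in diameter, 35 mm high, origin at the centre of its underside.

How it is judged (in metres and radians):
On the way, in this order (a step that is already met when the one before it is completed fails the run):
1. the follower is drawn back and parked by itself with its knob in the notch, the hand off it (value of joint follower above 0.036 m and value of joint handle above 0.006 m and contact force between the fingers and handle below 0.1 N), for 0.3 s.
2. while the follower stays parked, both springs stand on their ends down in the open track between follower and end stop, let go (value of joint follower above 0.036 m and value of joint handle above 0.006 m and x of spring_a in the frame of seat between -0.066 and -0.008 m and y of spring_a in the frame of seat between -0.003 and 0.003 m and z of spring_a in the frame of seat between -0.003 and 0.007 m and angle between the z axis of each of spring_a, spring_b and the z axis of magazine, either way round below 0.25 rad and x of spring_b in the frame of seat between -0.066 and -0.008 m and y of spring_b in the frame of seat between -0.003 and 0.003 m and z of spring_b in the frame of seat between -0.003 and 0.007 m and contact force between the fingers and spring_a below 0.1 N and contact force between the fingers and spring_b below 0.1 N), for 0.2 s.
At the end, for the whole second after the job is handed in: Knob out of the notch (under 5 mm left of middle); follower closed on the springs (draw 26.5 to 32 mm); both springs upright (0.12 rad) on the deck (4 mm), in line (3 mm) against the end stop (axes 8 to 37 mm from it), at rest (value of joint follower between 0.0265 and 0.032 m and value of joint handle below 0.005 m and x of spring_a in the frame of seat between -0.037 and -0.008 m and y of spring_a in the frame of seat between -0.003 and 0.003 m and z of spring_a in the frame of seat between -0.003 and 0.004 m and angle between the z axis of each of spring_a, spring_b and the z axis of magazine, either way round below 0.12 rad and x of spring_b in the frame of seat between -0.037 and -0.008 m and y of spring_b in the frame of seat between -0.003 and 0.003 m and z of spring_b in the frame of seat between -0.003 and 0.004 m and linear speed of each of spring_a, spring_b below 0.01 m/s); the robot touches nothing.
It fails at once if the knob's shaft is pressed sideways on the steel face of the gate with 20 N or more (contact force between handle and gate_c0 above 20 N or contact force between handle and gate_c1 above 20 N).
It fails at once if the knob's shaft is forced against any part of the magazine (notch or slot stop) with 40 N or more (contact force between handle and magazine above 40 N).
It fails at once if the follower is let snap forward (faster than 0.25 m/s) (velocity of joint follower below -0.25 m/s).
It fails at once if a bystander (oil bottle, spacer ring, hex key or cup) is moved by more than 30 mm (distance of any of oil_can, spacer_ring, hex_key, tin_cup from where it was at the start of the episode above 0.03 m).
It also fails if it takes over 72 s, if anything falls off the work surface, if the arm or the gripper's body presses on something with over 40 N, if the wrist force passes 120 N, or if a joint passes its speed limit or range.

## Working session

There is one attempt and no reset: what is moved stays moved. The work goes in short steps, Python scripts to look and compute and a tool call to move; the robot and the scene stay as the last step left them, time stands still between calls to the robot, and variables do not carry over. Pictures are saved under pics/ and viewed, at most 10 in all, crops included, and the job is handed in when it is done.

Besides the shell and the picture viewer there is one more tool, called as a command line: name --pt "numbers of a row" for each row, then --argument value for the rest. carry_out: Moves the arm, as the interface text tells. Its arguments: {"type":"object","properties":{"slide":{"type":"array"},"roll":{"type":"array"},"claw":{"type":"array"}},"required":["slide","roll","claw"]}

```bash
mkdir -p pics; cat > h.py <<'E'
import numpy as np, cv2
from bench import *
from scipy.spatial.transform import Rotation as R
def ray(p,uv):
    K=p["mtx"];T=np.array(p["world_from_camera"])
    d=np.array([(uv[0]-K[0][2])/K[0][0],-(uv[1]-K[1][2])/K[1][1],-1.])
    return T[:3,3],T[:3,:3]@d
def at_z(p,uv,z):
    o,d=ray(p,uv); return o+d*(z-o[2])/d[2]
def at_depth(p,uv):
    o,d=ray(p,uv); c,r=int(round(uv[0])),int(round(uv[1])); return o+d*p["z_map"][r,c]
def cloud(p):
    h,w=p["z_map"].shape; u,v=np.meshgrid(np.arange(w),np.arange(h));K=p["mtx"];T=np.array(p["world_from_camera"])
    d=np.stack([(u-K[0][2])/K[0][0],-(v-K[1][2])/K[1][1],-np.ones((h,w))],-1)*p["z_map"][...,None]
    return d@T[:3,:3].T+T[:3,3]
def save(p,n,crop=None,s=1):
    im=p["img"][...,::-1]
    if crop: im=im[crop[1]:crop[3],crop[0]:crop[2]]
    cv2.imwrite("pics/"+n,cv2.resize(im,None,fx=s,fy=s,interpolation=cv2.INTER_CUBIC))
E
python3 - <<'E'
from h import *
np.set_printoptions(precision=1,suppress=True)
s=read_state();print(s["clock"],s["position"],s["ee_rot"],s["contact_force"],s["gripper_width"],grip_point_offset if not callable(grip_point_offset) else grip_point_offset())
for n in("scene","top"):
    p=get_image(n);save(p,n+"0.png")
    print(n,np.array(p["world_from_camera"])[:3],p["mtx"][0][0])
    for t in("magazine","loading","seat","slot","knob","follower","handle","spring_a","oil_can","spacer_ring","hex_key","tin_cup"):
        for r in place_of(p,t)[:3]:
            print(t,np.round(r["at"],1),round(r["conf"],2),at_depth(p,r["at"]),at_z(p,r["at"],{"magazine":0,"loading":30,"seat":30,"slot":49,"knob":76}.get(t,0)))
E
```

```text
0.0 [ 217.1 -585.9  403.6] [-0.2  1.   0.  -0. ] [ 0.3 -0.9 -0.1] 85.36928395119504 154.70000000000002
scene [[ -0.8   0.3  -0.5  86.7]
 [ -0.6  -0.4   0.7 509.3]
 [ -0.    0.8   0.5 560.8]] 515.0128444181198
magazine [247.8 321.4] 0.59 [449.4 104.2  30.9] [470.5  80.6   0. ]
loading [224.5 300.5] 0.57 [501.   95.8  37.1] [506.6  90.3  30. ]
loading [318.2 186. ] 0.17 [ 542.9 -222.4   73.5] [ 583.6 -287.7   30. ]
seat [215.  294.4] 0.93 [526.3  89.8  31.6] [527.6  88.6  30. ]
slot [224.7 273.8] 0.5 [497.8  94.2  88.5] [532.3  59.4  49. ]
knob [229.4 273.2] 0.68 [491.   91.5  91.2] [504.1  78.   76. ]Traceback (most recent call last):
  File "<stdin>", line 8, in <module>
ValueError: it knows: hex_key, knob, loading, magazine, oil_can, seat, slot, spacer_ring, spring, tin_cup
```

```bash
python3 - <<'E'
from h import *
np.set_printoptions(precision=1,suppress=True)
s=read_state();print(s["clock"],R.from_quat(s["ee_rot"]).as_matrix())
for n in("scene","top"):
    p=get_image(n);save(p,n+"1.png",None,1.4)
    print(n,np.array(p["world_from_camera"])[:3,3],p["mtx"][0][0])
    for t in("magazine","loading","seat","slot","knob","spring","oil_can","spacer_ring","hex_key","tin_cup"):
        for r in place_of(p,t)[:3]:
            print(t,np.round(r["at"],1),round(r["conf"],2),at_depth(p,r["at"]),at_z(p,r["at"],{"magazine":0,"loading":30,"seat":30,"slot":49,"knob":76}.get(t,0)))
E
```

```text
0.3 [[-0.9 -0.3 -0. ]
 [-0.3  0.9  0. ]
 [ 0.   0.  -1. ]]
scene [ 86.7 509.3 560.8] 515.0128444181198
magazine [249.4 322.6] 0.93 [448.1 102.3  27.8] [466.9  81.1   0. ]
loading [228.4 299.7] 0.87 [492.9  95.8  43. ] [503.   85.4  30. ]
loading [354.8 204.7] 0.6 [ 504.  -304.8    4.5] [ 484.8 -267.5   30. ]
seat [213.3 292.9] 0.85 [531.4  88.3  30.8] [532.1  87.6  30. ]
slot [257.4 302.3] 0.91 [460.4  68.2  35. ] [450.5  79.9  49. ]
slot [258.5 270.1] 0.34 [525.5 -14.7  11.3] [495.4  21.2  49. ]
knob [229.4 274. ] 0.94 [490.8  91.8  90. ] [502.8  79.4  76. ]
knob [244.6 321.8] 0.2 [456.8 102.8  24.7] [421.4 141.7  76. ]
spring [355.6 206. ] 0.7 [ 497.  -295.1    8.7] [ 503.5 -307.9    0. ]
spring [401.  235.2] 0.42 [ 338.7 -152.9   82.1] [ 381.9 -266.4    0. ]
oil_can [318.2 185.3] 0.81 [ 543.7 -223.7   74.2] [ 613.4 -335.4   -0. ]
spacer_ring [258.6 267.8] 0.93 [528.5 -18.9  12.2] [538.3 -30.6   0. ]
top [ 472.  -118.3  945.4] 466.02147104722553
magazine [184.7 260.1] 0.69 [470.8  64.1  43.7] [470.8  72.9   0. ]
loading [176.6 239.4] 0.92 [510.6  80.5  43.3] [511.2  83.4  30. ]
seat [347.6 132.2] 0.74 [ 680.5 -230.4  194.7] [ 726.3 -255.    30. ]
seat [172.5 226.7] 0.62 [534.9  87.8  48. ] [536.1  92.   30. ]
slot [176.6 270.8] 0.86 [450.4  79.9  40.7] [450.6  78.   49. ]
knob [170.1 244.9] 0.72 [498.5  80.9  94.1] [499.   85.1  76. ]
spring [375.6 249.1] 0.62 [ 491.9 -308.7   20.5] [ 492.4 -313.     0. ]
oil_can [383.9 192.1] 0.95 [ 597.9 -314.9   76.9] [ 609.1 -332.3    0. ]
oil_can [175.8 242.7] 0.44 [503.6  78.   61.1] [505.8  91.5   0. ]
spacer_ring [239.7 225. ] 0.53 [541.7 -37.1  -1.2] [541.6 -37.2   0. ]
hex_key [344.6 129.3] 0.47 [ 686.6 -226.1  190.5] [ 740.7 -253.3    0. ]
tin_cup [383. 161.] 0.62 [ 673.9 -331.8    0.2] [ 673.9 -331.9    0. ]
```

View pics/scene1.png

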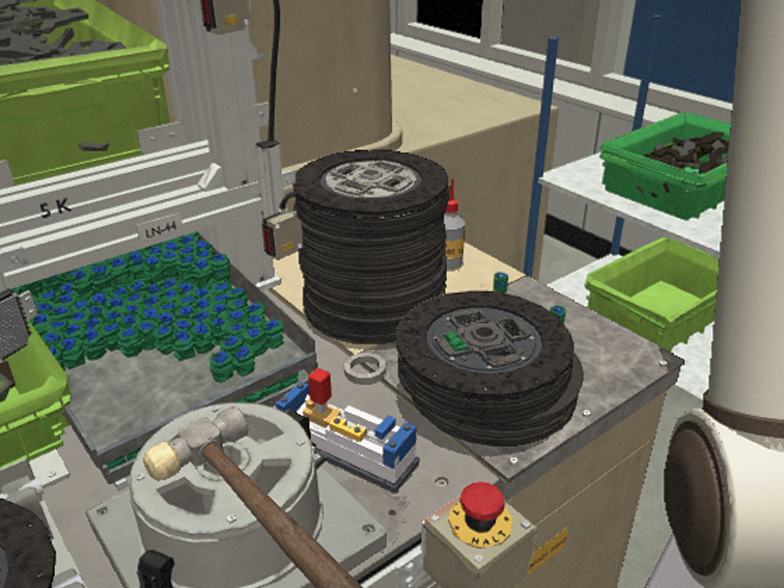

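View pics/top1.png

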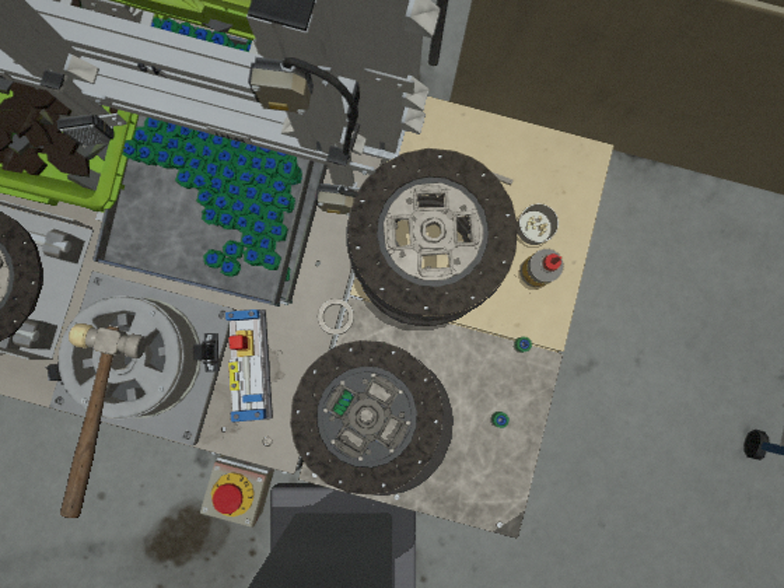

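Both springs show on the right-hand side table at (523,345) and (500,420) in the 1.4x top view. The magazine lies at about (248,365), with the gate on its left and the knob at (238,341). Next I'll measure these precisely from colour and depth.

```bash
python3 - <<'E'
from h import *
np.set_printoptions(precision=1,suppress=True)
p=get_image("top");X=cloud(p);hsv=cv2.cvtColor(p["img"],cv2.COLOR_RGB2HSV)
H,S,V=hsv[...,0].astype(int),hsv[...,1],hsv[...,2]
uu,vv=np.meshgrid(np.arange(560),np.arange(420))
def comp(m,minA=8):
    n,l,st,c=cv2.connectedComponentsWithStats(m.astype(np.uint8))
    return [(l==i) for i in range(1,n) if st[i,4]>=minA]
mz=(uu>150)&(uu<205)&(vv>215)&(vv<310)
for name,m in (("blue",mz&(H>95)&(H<125)&(S>110)),("red",mz&((H<8)|(H>172))&(S>140)),("yellow",mz&(H>18)&(H<35)&(S>130)),("spring",(uu>340)&(uu<390)&(vv>230)&(vv<315)&(H>60)&(H<125)&(S>90))):
    for c in comp(m):
        P=X[c]; r=cv2.minAreaRect(np.stack([uu[c],vv[c]],1).astype(np.float32))
        print(name,c.sum(),"px",uu[c].mean(),vv[c].mean(),"med",np.median(P,0),"ztop",np.percentile(P[:,2],[5,50,95]),"rect",r)
        z=np.percentile(P[:,2],80)
        Q=np.array([at_z(p,q,z) for q in cv2.boxPoints(r)]);print("   corners",Q.ravel())
for n in range(2):
    m=(uu>340)&(uu<390)&(vv>230)&(vv<315)
# magazine points high 20..60
m=mz&(X[...,2]>20)&(X[...,2]<60)
save(p,"magtop.png",(145,205,215,315),6)
q=get_image("scene");save(q,"magscene.png",(185,255,310,350),6)
Y=cloud(q);hsv=cv2.cvtColor(q["img"],cv2.COLOR_RGB2HSV);H,S=hsv[...,0].astype(int),hsv[...,1]
m=(uu>335)&(uu<420)&(vv>185)&(vv<240)&(H>60)&(H<125)&(S>90)
for c in comp(m): print("scene spring",uu[c].mean(),vv[c].mean(),np.median(Y[c],0),np.percentile(Y[c][:,2],[5,95]))
E
```

```text
blue 125 px 172.392 224.76 med [538.   88.3  50. ] ztop [45.3 50.  52.7] rect ((172.51724243164062, 224.7069091796875), (6.1453657150268555, 23.335783004760742), 85.2363510131836)
   corners [542.5 109.8  51.8 546.2  65.4  51.8 534.4  64.2  51.8 530.7 108.6  51.8]
blue 64 px 179.890625 283.984375 med [425.9  70.1  54.6] ztop [52.2 54.6 56.9] rect ((179.5, 284.0), (4.0, 13.0), 90.0)
   corners [429.8  82.9  55.7 429.7  58.5  55.7 422.2  58.3  55.7 422.3  82.8  55.7]
blue 154 px 176.8961038961039 296.2987012987013 med [403.5  75.5  54. ] ztop [49.1 54.  56.6] rect ((177.0221405029297, 296.3318786621094), (7.051014423370361, 24.478992462158203), 86.18592071533203)
   corners [408.1  98.4  55.4 411.   52.5  55.4 397.9  51.4  55.4 395.   97.2  55.4]
red 120 px 169.85 244.20833333333334 med [500.1  82.   92.2] ztop [65.9 92.2 95.3] rect ((169.5, 244.5), (9.0, 13.0), 90.0)
   corners [507.4  94.   94.  507.4  70.4  94.  491.   70.1  94.  491.   93.6  94. ]
yellow 102 px 176.18627450980392 245.65686274509804 med [496.1  79.7  43.3] ztop [39.3 43.3 51.7] rect ((175.0, 245.5), (17.0, 10.0), 90
[... 375 characters left out ...]
04.5   24. ] ztop [12.9 24.  28.2] rect ((373.5000305175781, 245.5000457763672), (9.899494171142578, 9.899494171142578), 45.0)
   corners [ 498.9 -289.7   25.9  512.7 -303.9   25.9  498.9 -317.5   25.9  485.1
 -303.3   25.9]
spring 88 px 357.09090909090907 299.45454545454544 med [ 393.3 -270.1   23.6] ztop [11.  23.6 28. ] rect ((357.0, 299.0), (10.0, 10.0), 90.0)
   corners [ 404.3 -259.6   26.1  404.3 -279.2   26.1  385.  -278.9   26.1  385.1
 -259.3   26.1]
scene spring 377.2 190.47272727272727 [  876.  -1222.   -515.7] [-542.1 -494.8]
scene spring 357.69642857142856 201.5 [ 496.1 -300.9   15.6] [ 2.4 26.9]
scene spring 398.890243902439 222.5487804878049 [ 391.1 -270.9   24.3] [ 9.  27.5]
```

View pics/magtop.png

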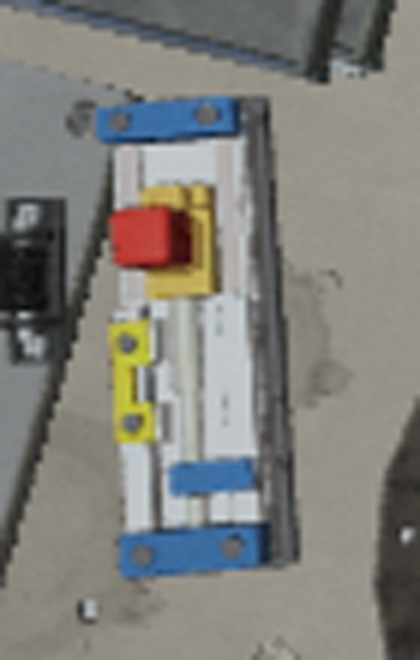

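View pics/magscene.png

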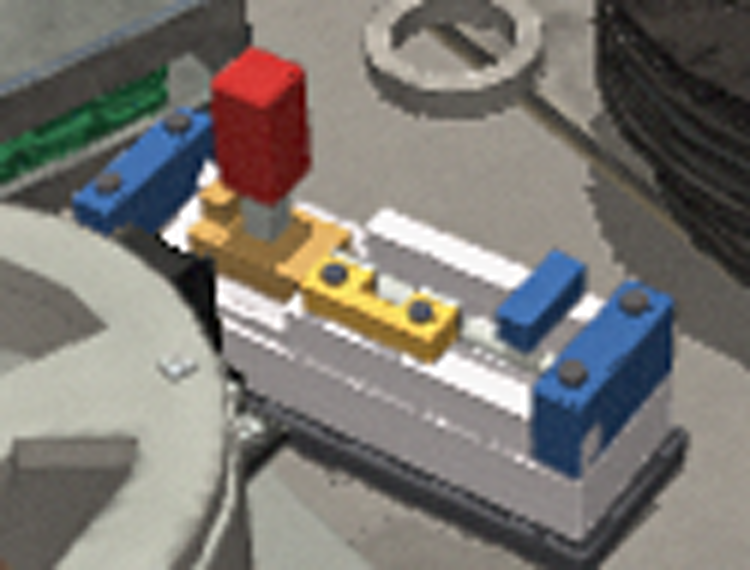

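The top view crop shows the gate's notch at about (140,382), which puts the draw near 44 mm. The knob is forward at (145,235). Now the move helper, plus the heights near the fixture.

```bash
cat >> h.py <<'E'
MAG=np.array([470.5,80.8,0.]);YAW=np.radians(5.0)
def mag(x,y,z=0): c,s=np.cos(YAW),np.sin(YAW); return MAG+[c*x-s*y,s*x+c*y,z]
def loc(w): c,s=np.cos(YAW),np.sin(YAW); d=np.asarray(w)-MAG; return np.array([c*d[0]+s*d[1],-s*d[0]+c*d[1],d[2]])
def go(*targets):  # (xyz TCP, tool-y heading deg) -> slides m, roll deg
    s=read_state();M=R.from_quat(s["ee_rot"]).as_matrix();y0=np.degrees(np.arctan2(M[1,1],M[0,1]))
    print("now",np.round(s["clock"],2),np.round(s["position"],1),"loc",np.round(loc(s["position"]),1),"yaw",round(y0,2),"F",np.round(s["contact_force"],1),"w",round(s["gripper_width"],1),round(s["grasp_force"],1))
    for x,y in targets: print(np.round(M.T@(np.array(x)-s["position"])/1000,4),"roll",round(-((y-y0+180)%360-180),2))
E
python3 - <<'E'
from h import *
np.set_printoptions(precision=1,suppress=True)
print(R.from_quat(read_state()["ee_rot"]).as_matrix()[2])
k=mag(30,0); go(((k[0],k[1],330),185))
p=get_image("top");X=cloud(p)
print("bracket",X[240:262:5,146:160:3,2])
for u,v in((380,262),(345,285),(370,310)): print(X[v,u])
L=(X-MAG);c,s=np.cos(YAW),np.sin(YAW);lx=c*L[...,0]+s*L[...,1];ly=-s*L[...,0]+c*L[...,1]
m=(X[...,2]>65)&(lx>-120)&(lx<120)&(ly>15)&(ly<70)
print("high near left: y min",[ (i,round(float(ly[m&(lx>=i)&(lx<i+30)].min()),0) if (m&(lx>=i)&(lx<i+30)).any() else None) for i in range(-120,120,30)])
E
```

```text
[-0.  0. -1.]
now 1.5 [ 217.1 -586.   404.7] loc [-310.5 -642.2  404.7] yaw 110.33 F [1.1 0.1 0.1] w 85.3 0.0
[-0.5  0.5  0.1] roll -74.67
bracket [[27.2 29.9 28.6 28.5 23.5]
 [73.2 61.1 31.  24.6 27.2]
 [75.3 66.4 39.6 27.2 18.9]
 [73.9 72.2 52.4 28.8  6.8]
 [31.1 43.8 33.6 27.3 -3.2]]
[ 466.3 -321.5   -0.6]
[ 420.4 -249.7    0.6]
[ 370.7 -299.1    0.8]
high near left: y min [(-120, None), (-90, None), (-60, None), (-30, None), (0, 42.0), (30, 43.0), (60, None), (90, 16.0)]
```

```bash
python3 - <<'E'
from h import *
k=mag(30,0); go(((k[0],k[1],330),185))
E
```

```text
now 1.55 [ 217.1 -586.   404.7] loc [-310.5 -642.2  404.7] yaw 110.32 F [ 0.1 -1.1 -0.1] w 85.8 0.0
[-0.4982  0.5294  0.0747] roll -74.68
```

carry_out --pt "-0.035 0.037 0" --pt "-0.075 0.08 0" --pt "-0.115 0.122 0" --pt "-0.155 0.165 0" --pt "-0.195 0.207 0" --pt "-0.235 0.25 0" --pt "-0.275 0.292 0" --pt "-0.315 0.335 0" --roll '[-7,-14,-21,-28,-35,-42,-49,-56]' --claw '[0.045,0.045,0.045,0.045,0.045,0.045,0.045,0.045]'

```text
clock: 2.55
position: [396.5, -160.7, 405.2]
ee_rot: [-0.62, 0.785, -0.001, 0.0]
contact_force: [1.0, -0.1, -0.3]
gripper_width: 45.2
grasp_force: 0.0
```

```bash
python3 - <<'E'
from h import *
k=mag(30,0); go(((k[0],k[1],330),185))
E
```

```text
now 2.55 [ 396.5 -160.7  405.2] loc [ -94.8 -234.1  405.2] yaw 166.57 F [ 1.  -0.1 -0.3] w 45.2 0.0
[-0.2616 -0.0443  0.0753] roll -18.43
```

carry_out --pt "-0.05 -0.008 0.01" --pt "-0.1 -0.016 0.025" --pt "-0.15 -0.025 0.04" --pt "-0.2 -0.033 0.055" --pt "-0.24 -0.04 0.065" --pt "-0.2616 -0.0443 0.075" --pt "-0.2616 -0.0443 0.075" --roll '[-4,-8,-12,-16,-18.43,-18.43,-18.43]' --claw '[0.045,0.045,0.045,0.045,0.045,0.045,0.045]'

```text
clock: 3.42
position: [501.2, 82.0, 328.8]
ee_rot: [0.736, -0.677, -0.0, 0.001]
contact_force: [0.3, -0.5, 0.5]
gripper_width: 44.8
grasp_force: 0.0
```

```bash
python3 - <<'E'
from h import *
k=mag(30,0); go(((k[0],k[1],80+154.7),185))
p=get_image("scene");save(p,"above.png",(150,130,330,350),2.7)
E
```

```text
now 3.42 [501.2  82.  328.8] loc [ 30.7  -1.4 328.8] yaw -175.2 F [ 0.3 -0.5  0.5] w 44.8 0.0
[-0.0015  0.0006  0.0941] roll -0.2
```

View pics/above.png

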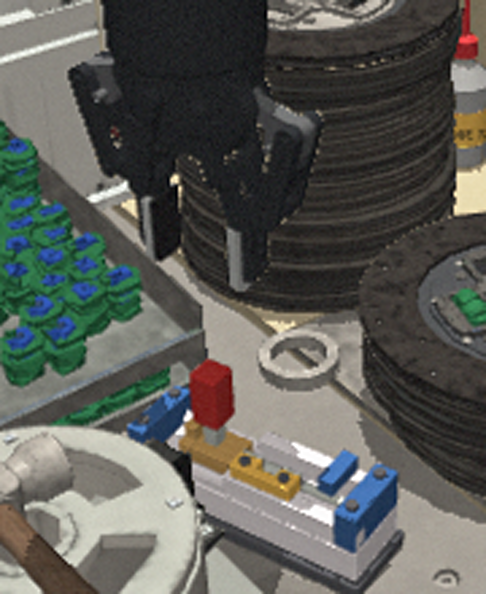

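carry_out --pt "-0.0015 0 0.04" --pt "-0.0015 0 0.075" --pt "-0.0015 0 0.094" --pt "-0.0015 0 0.094" --pt "-0.0015 0 0.094" --pt "-0.0015 0 0.094" --pt "-0.0015 0 0.094" --pt "-0.0015 0 0.094" --roll '[0,0,0,0,0,0,0,0]' --claw '[0.045,0.045,0.045,0.035,0.025,0.016,0.016,0.016]'

```text
clock: 4.47
position: [500.8, 82.5, 237.2]
ee_rot: [0.736, -0.677, 0.0, -0.0]
contact_force: [-2.4, -1.0, 5.9]
gripper_width: 17.4
grasp_force: 53.7
```

```bash
python3 - <<'E'
from h import *
k=mag(-8,0); go(((k[0],k[1],80+154.7),185))
E
```

```text
now 4.47 [500.8  82.5 237.2] loc [ 30.3  -0.9 237.2] yaw -175.23 F [-2.4 -1.   5.9] w 17.4 53.7
[-0.0008  0.0383  0.0025] roll -0.23
```

carry_out --pt "0.0003 0.008 0" --pt "0.0003 0.016 0" --pt "0.0003 0.024 0" --pt "0.0003 0.031 0" --pt "0.0003 0.037 0" --pt "0.0003 0.037 0" --roll '[0,0,0,0,0,0]' --claw '[0.016,0.016,0.016,0.016,0.016,0.016]'

```text
clock: 5.22
position: [466.1, 80.5, 237.3]
ee_rot: [0.736, -0.677, 0.002, -0.005]
contact_force: [6.5, 1.0, -2.3]
gripper_width: 17.0
grasp_force: 53.2
```

```bash
python3 - <<'E'
from h import *
k=mag(-13.5,0); go(((k[0],k[1],80+154.7),185))
E
```

```text
now 5.22 [466.1  80.5 237.3] loc [-4.400e+00  1.000e-01  2.373e+02] yaw -175.16 F [ 6.5  1.  -2.3] w 17.0 53.2
[0.0001 0.0091 0.0025] roll -0.16
```

carry_out --pt "0.0003 0.005 0" --pt "0.0003 0.0095 0" --pt "0.0003 0.0095 0" --pt "-0.0015 0.0095 0" --pt "-0.003 0.0095 0" --pt "-0.004 0.0095 0" --pt "-0.004 0.0095 0" --roll '[0,0,0,0,0,0,0]' --claw '[0.016,0.016,0.016,0.016,0.016,0.016,0.016]'

```text
clock: 6.1
position: [456.5, 83.0, 237.3]
ee_rot: [0.736, -0.677, 0.002, -0.004]
contact_force: [7.6, -4.5, -1.1]
gripper_width: 17.0
grasp_force: 53.5
```

```bash
python3 - <<'E'
from h import *
go()
E
```

```text
now 6.1 [456.5  83.  237.3] loc [-13.8   3.5 237.3] yaw -175.15 F [ 7.6 -4.5 -1.1] w 17.0 53.5
```

carry_out --pt "0 0.001 0" --pt "0 0.002 0" --pt "0 0.002 0" --roll '[0,0,0]' --claw '[0.016,0.016,0.016]'

```text
clock: 6.48
position: [455.0, 83.7, 237.3]
ee_rot: [0.736, -0.677, 0.002, -0.005]
contact_force: [8.5, 0.2, -3.4]
gripper_width: 16.8
grasp_force: 53.1
```

```bash
python3 - <<'E'
from h import *
go()
p=get_image("top");save(p,"notch.png",(120,215,230,315),6)
E
```

```text
now 6.48 [455.   83.7 237.3] loc [-15.2   4.3 237.3] yaw -175.15 F [ 8.5  0.2 -3.4] w 16.8 53.1
```

View pics/notch.png

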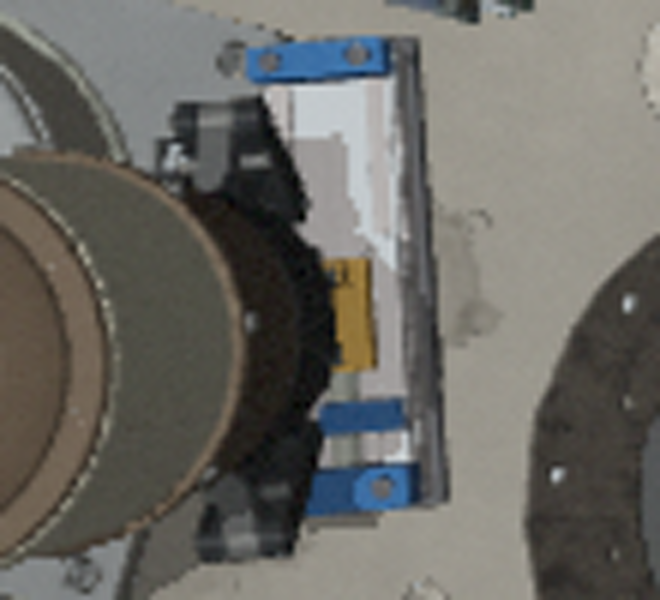

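The lateral force fell to zero and the tool advanced, so the shaft has dropped into the notch. Pushing further in.

carry_out --pt "-0.0015 0.0003 0" --pt "-0.003 0.0003 0" --pt "-0.0045 0.0003 0" --pt "-0.0045 0.0003 0" --roll '[0,0,0,0]' --claw '[0.016,0.016,0.016,0.016]'

```text
clock: 7.02
position: [454.4, 88.1, 237.4]
ee_rot: [0.736, -0.676, 0.003, -0.005]
contact_force: [10.4, -1.7, -3.8]
gripper_width: 17.3
grasp_force: 53.1
```

```bash
python3 - <<'E'
from h import *
go()
E
```

```text
now 7.02 [454.4  88.1 237.4] loc [-15.4   8.7 237.4] yaw -175.13 F [10.4 -1.7 -3.8] w 17.3 53.1
```

carry_out --pt "-0.0005 -0.001 0" --pt "-0.0005 -0.002 0" --pt "-0.0005 -0.003 0" --pt "-0.0005 -0.003 0" --roll '[0,0,0,0]' --claw '[0.016,0.016,0.016,0.016]'

```text
clock: 7.52
position: [456.0, 88.4, 237.3]
ee_rot: [0.736, -0.677, 0.001, -0.003]
contact_force: [4.3, 0.2, 5.6]
gripper_width: 17.3
grasp_force: 54.4
```

```bash
python3 - <<'E'
from h import *
go()
E
```

```text
now 7.52 [456.   88.4 237.3] loc [-13.8   8.8 237.3] yaw -175.17 F [4.3 0.2 5.6] w 17.3 54.4
```

carry_out --pt "0 0 0" --pt "0 0 0" --pt "0 0 0" --pt "0 0 -0.03" --pt "0 0 -0.07" --pt "0 0 -0.11" --roll '[0,0,0,0,0,0]' --claw '[0.025,0.038,0.045,0.045,0.045,0.045]'

```text
clock: 8.28
position: [454.0, 87.4, 346.3]
ee_rot: [0.736, -0.677, -0.0, 0.001]
contact_force: [0.8, 1.1, -0.5]
gripper_width: 44.9
grasp_force: 0.0
```

```bash
python3 - <<'E'
from h import *
go(((395,-270.5,330),95),((393.5,-270.5,186),95))
p=get_image("scene");save(p,"parked.png",(185,255,310,350),4)
E
```

```text
now 8.28 [454.   87.4 346.3] loc [-15.9   8.  346.3] yaw -175.25 F [ 0.8  1.1 -0.5] w 44.9 0.0
[0.3517 0.0884 0.0167] roll 89.75
[0.3515 0.0895 0.1608] roll 89.75
```

View pics/parked.png

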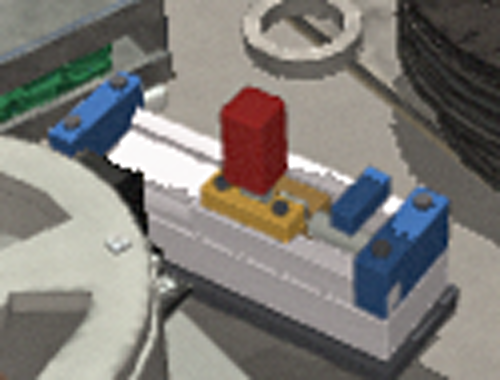

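Knob is parked in the notch with the hand off it (knob at about (255,140), behind the gate). Going to the nearer spring.

carry_out --pt "0.03 0.008 0" --pt "0.075 0.019 0" --pt "0.12 0.03 0" --pt "0.165 0.042 0" --pt "0.21 0.053 0" --pt "0.255 0.064 0" --pt "0.3 0.075 0.01" --pt "0.335 0.085 0.017" --roll '[10,20,30,40,50,60,70,80]' --claw '[0.045,0.045,0.045,0.045,0.045,0.045,0.045,0.045]'

```text
clock: 9.32
position: [396.7, -254.7, 327.8]
ee_rot: [-0.125, 0.992, 0.0, -0.001]
contact_force: [0.7, -0.1, 0.6]
gripper_width: 45.0
grasp_force: 0.0
```

```bash
python3 - <<'E'
from h import *
go(((394,-270.5,230),95),((394,-270.5,186),95))
E
```

```text
now 9.32 [ 396.7 -254.7  327.8] loc [-102.8 -327.8  327.8] yaw 104.36 F [ 0.7 -0.1  0.6] w 45.0 0.0
[ 0.0063 -0.0147  0.0977] roll 9.36
[ 0.0063 -0.0148  0.1417] roll 9.36
```

carry_out --pt "0.0063 -0.0148 0.03" --pt "0.0063 -0.0148 0.07" --pt "0.0063 -0.0148 0.11" --pt "0.0063 -0.0148 0.1417" --pt "0.0063 -0.0148 0.1417" --pt "0.0063 -0.0148 0.1417" --roll '[9.4,9.4,9.4,9.4,9.4,9.4]' --claw '[0.045,0.045,0.045,0.045,0.045,0.036]'

```text
clock: 10.07
position: [395.7, -269.3, 187.7]
ee_rot: [-0.047, 0.999, -0.0, 0.0]
contact_force: [0.8, 0.3, 0.2]
gripper_width: 36.0
grasp_force: 0.0
```

```bash
python3 - <<'E'
from h import *
go(((394,-270.5,186),95))
p=get_image("scene");save(p,"gr1.png",(340,150,470,260),5)
E
```

```text
now 10.07 [ 395.7 -269.3  187.7] loc [-105.1 -342.2  187.7] yaw 95.38 F [0.8 0.3 0.2] w 36.0 0.0
[ 0.0018 -0.0011  0.0017] roll 0.38
```

View pics/gr1.png

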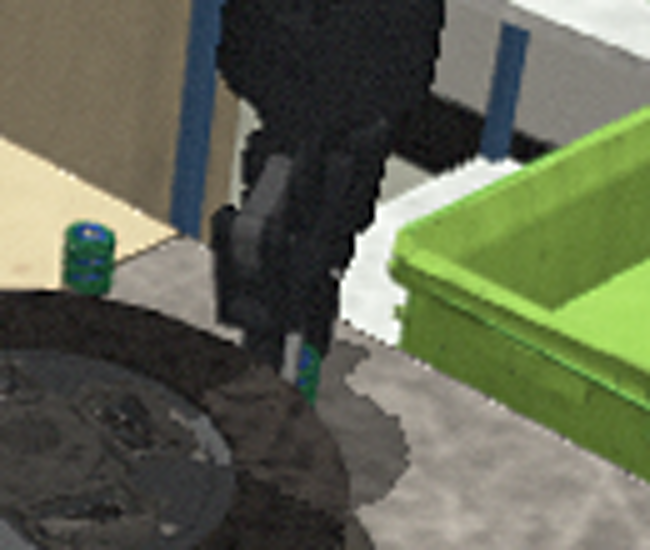

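The spring stands between the fingers, seen at (305,375). Closing and lifting.

carry_out --pt "0.0015 0 0.002" --pt "0.0015 0 0.002" --pt "0.0015 0 0.002" --pt "0.0015 0 0.002" --pt "0.0015 0 -0.02" --pt "0.0015 0 -0.06" --pt "0.0015 0 -0.11" --pt "0.0015 0 -0.16" --roll '[0,0,0,0,0,0,0,0]' --claw '[0.02,0.02,0.02,0.02,0.02,0.02,0.02,0.02]'

```text
clock: 11.12
position: [393.2, -269.1, 349.4]
ee_rot: [-0.047, 0.999, -0.0, 0.001]
contact_force: [0.9, 0.1, -0.4]
gripper_width: 20.7
grasp_force: 28.7
```

```bash
python3 - <<'E'
from h import *
k=mag(49,-0.5); go(((k[0],k[1],340),95),((k[0],k[1],216.5),95))
E
```

```text
now 11.12 [ 393.2 -269.1  349.4] loc [-107.5 -341.9  349.4] yaw 95.36 F [ 0.9  0.1 -0.4] w 20.7 28.7
[-0.1587  0.3404  0.0095] roll 0.36
[-0.1585  0.3404  0.133 ] roll 0.36
```

carry_out --pt "-0.01 0.025 0" --pt "-0.03 0.07 0" --pt "-0.055 0.12 0" --pt "-0.08 0.17 0" --pt "-0.105 0.22 0" --pt "-0.13 0.27 0" --pt "-0.148 0.315 0" --pt "-0.158 0.3404 0.01" --roll '[0.3,0.3,0.3,0.3,0.3,0.3,0.3,0.3]' --claw '[0.02,0.02,0.02,0.02,0.02,0.02,0.02,0.02]'

```text
clock: 12.12
position: [519.7, 86.5, 338.5]
ee_rot: [-0.045, 0.999, 0.001, 0.002]
contact_force: [0.4, -0.2, -0.1]
gripper_width: 20.7
grasp_force: 28.7
```

carry_out --pt "0 0 0.04" --pt "0 0 0.08" --pt "0 0 0.08" --pt "0 0 0.08" --roll '[0,0,0,0]' --claw '[0.02,0.02,0.02,0.02]'

```text
clock: 12.62
position: [519.9, 84.5, 258.8]
ee_rot: [-0.044, 0.999, 0.0, 0.001]
contact_force: [0.1, 0.3, 0.1]
gripper_width: 20.6
grasp_force: 28.7
```

```bash
python3 - <<'E'
from h import *
k=mag(48,-0.3); go(((k[0],k[1],230),95),((k[0],k[1],217),95))
p=get_image("scene");save(p,"place1.png",(170,230,290,350),5)
E
```

```text
now 12.62 [519.9  84.5 258.8] loc [ 49.6  -0.6 258.8] yaw 95.09 F [0.1 0.3 0.1] w 20.6 28.7
[0.0017 0.0003 0.0288] roll 0.09
[0.0017 0.0003 0.0418] roll 0.09
```

View pics/place1.png

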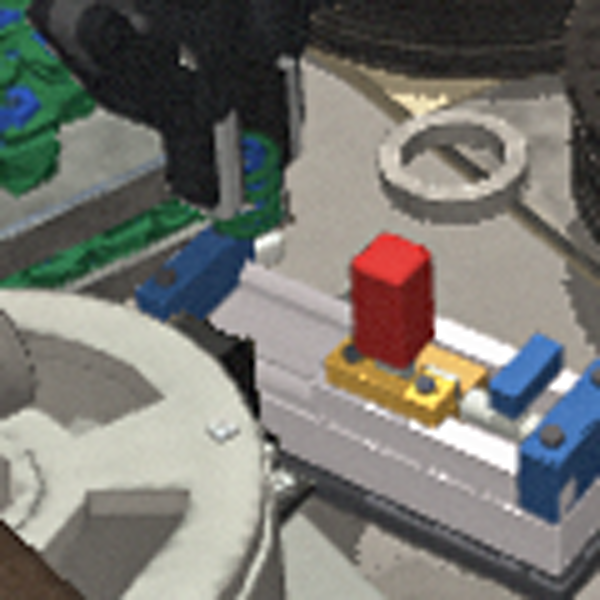

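The spring at (255,190) hangs above the loading stretch near the end stop. Lowering in steps.

carry_out --pt "0.0015 0.0003 0.012" --pt "0.0015 0.0003 0.024" --pt "0.0015 0.0003 0.032" --pt "0.0015 0.0003 0.038" --pt "0.0015 0.0003 0.04" --pt "0.0015 0.0003 0.04" --roll '[0,0,0,0,0,0]' --claw '[0.02,0.02,0.02,0.02,0.02,0.02]'

```text
clock: 13.42
position: [517.9, 84.6, 217.1]
ee_rot: [-0.044, 0.999, 0.0, 0.0]
contact_force: [0.6, -0.1, -0.3]
gripper_width: 20.5
grasp_force: 28.7
```

```bash
python3 - <<'E'
from h import *
k=mag(48,-0.3); go(((k[0],k[1],217),95))
E
```

```text
now 13.42 [517.9  84.6 217.1] loc [ 47.6  -0.4 217.1] yaw 95.07 F [ 0.6 -0.1 -0.3] w 20.5 28.7
[-0.0004  0.0001  0.0001] roll 0.07
```

carry_out --pt "0 0 0.0008" --pt "0 0 0.0015" --pt "0 0 0.0015" --roll '[0,0,0]' --claw '[0.02,0.02,0.02]'

```text
clock: 13.8
position: [518.0, 84.6, 216.9]
ee_rot: [-0.044, 0.999, 0.0, 0.0]
contact_force: [-3.9, 0.4, 8.6]
gripper_width: 20.5
grasp_force: 29.6
```

carry_out --pt "0 0 0" --pt "0 0 0" --pt "0 0 0" --pt "0 0 -0.02" --pt "0 0 -0.06" --pt "0 0 -0.1" --pt "0 0 -0.13" --roll '[0,0,0,0,0,0,0]' --claw '[0.025,0.032,0.036,0.036,0.036,0.036,0.036]'

```text
clock: 14.68
position: [517.9, 84.5, 347.2]
ee_rot: [-0.044, 0.999, 0.0, 0.001]
contact_force: [0.0, -0.1, 1.0]
gripper_width: 36.1
grasp_force: 0.0
```

```bash
python3 - <<'E'
from h import *
go(((499,-305,350),95))
p=get_image("scene");save(p,"placed1.png",(170,230,290,350),5)
np.set_printoptions(precision=1,suppress=True)
for r in place_of(p,"spring"): print(np.array(r["at"]),r["conf"],loc(at_z(p,r["at"],30)))
E
```

```text
now 14.68 [517.9  84.5 347.2] loc [ 47.5  -0.5 347.2] yaw 95.06 F [ 0.  -0.1  1. ] w 36.1 0.0
[ 0.0532 -0.3863 -0.0031] roll 0.06
[223.2 296.2] 0.59 [44.3 -0.4 30. ]
[356.9 206.2] 0.41 [ -21.9 -345.2   30. ]
```

View pics/placed1.png

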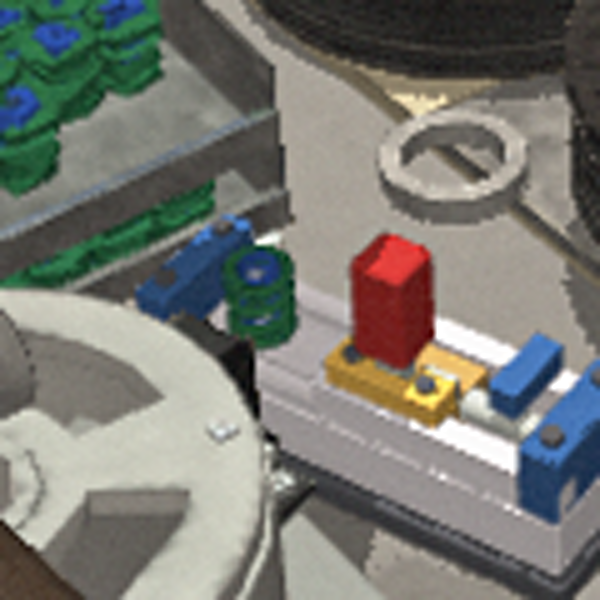

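The first spring stands upright in the track before the stop, at (260,295). Fetching the second one by way of the low stack.

carry_out --pt "0.02 -0.03 0" --pt "0.05 -0.075 0" --pt "0.08 -0.125 0" --pt "0.1 -0.175 0" --pt "0.11 -0.22 0" --pt "0.11 -0.265 0" --pt "0.095 -0.315 0" --pt "0.07 -0.36 0" --roll '[0,0,0,0,0,0,0,0]' --claw '[0.04,0.045,0.045,0.045,0.045,0.045,0.045,0.045]'

```text
clock: 15.78
position: [479.6, -282.1, 344.6]
ee_rot: [-0.044, 0.999, 0.0, -0.001]
contact_force: [1.8, 0.1, 0.2]
gripper_width: 45.0
grasp_force: 0.0
```

```bash
python3 - <<'E'
from h import *
go(((499,-305,230),95),((499,-305,186),95))
E
```

```text
now 15.78 [ 479.6 -282.1  344.6] loc [ -22.6 -362.3  344.6] yaw 94.99 F [1.8 0.1 0.2] w 45.0 0.0
[-0.0175 -0.0246  0.1145] roll -0.01
[-0.0176 -0.0247  0.1585] roll -0.01
```

carry_out --pt "-0.0172 -0.0257 0.02" --pt "-0.0172 -0.0257 0.06" --pt "-0.0172 -0.0257 0.1" --pt "-0.0172 -0.0257 0.11" --pt "-0.0172 -0.0257 0.11" --roll '[0,0,0,0,0]' --claw '[0.045,0.045,0.045,0.045,0.045]'

```text
clock: 16.4
position: [499.3, -304.4, 235.1]
ee_rot: [-0.044, 0.999, 0.0, -0.001]
contact_force: [0.8, 0.7, 1.0]
gripper_width: 45.0
grasp_force: 0.0
```

```bash
python3 - <<'E'
from h import *
go(((499,-305,186),95))
E
```

```text
now 16.4 [ 499.3 -304.4  235.1] loc [  -4.8 -386.2  235.1] yaw 95.08 F [0.8 0.7 1. ] w 45.0 0.0
[ 0.0003 -0.0006  0.0491] roll 0.08
```

carry_out --pt "0 -0.0006 0.025" --pt "0 -0.0006 0.049" --pt "0 -0.0006 0.0495" --pt "0 -0.0006 0.0495" --pt "0 -0.0006 0.0495" --pt "0 -0.0006 0.0495" --pt "0 -0.0006 0.0495" --roll '[0,0,0,0,0,0,0]' --claw '[0.045,0.045,0.035,0.02,0.02,0.02,0.02]'

```text
clock: 17.27
position: [500.1, -305.1, 187.8]
ee_rot: [-0.045, 0.999, -0.001, 0.002]
contact_force: [0.0, -0.3, 5.9]
gripper_width: 20.4
grasp_force: 28.3
```

```bash
python3 - <<'E'
from h import *
k=mag(23.5,-0.3); go(((425,-170,350),95),((k[0],k[1],350),95))
E
```

```text
now 17.27 [ 500.1 -305.1  187.8] loc [  -4.2 -387.   187.8] yaw 95.1 F [ 0.  -0.3  5.9] w 20.4 28.3
[ 0.0623  0.141  -0.1626] roll 0.1
[-0.0289  0.3864 -0.1627] roll 0.1
```

carry_out --pt "0 0 -0.03" --pt "0 0 -0.08" --pt "0.01 0.01 -0.13" --pt "0.03 0.04 -0.163" --pt "0.05 0.08 -0.163" --pt "0.065 0.12 -0.163" --pt "0.07 0.165 -0.163" --pt "0.06 0.21 -0.163" --roll '[0.1,0.1,0.1,0.1,0.1,0.1,0.1,0.1]' --claw '[0.02,0.02,0.02,0.02,0.02,0.02,0.02,0.02]'

```text
clock: 18.27
position: [419.6, -100.1, 349.4]
ee_rot: [-0.043, 0.999, 0.0, 0.0]
contact_force: [0.7, 0.6, -0.3]
gripper_width: 20.6
grasp_force: 27.8
```

```bash
python3 - <<'E'
from h import *
k=mag(23.5,-0.3); go(((k[0],k[1],350),95))
E
```

```text
now 18.27 [ 419.6 -100.1  349.4] loc [ -66.5 -175.8  349.4] yaw 94.9 F [ 0.7  0.6 -0.3] w 20.6 27.8
[-0.0897  0.1756 -0.0005] roll -0.1
```

carry_out --pt "-0.02 0.04 0" --pt "-0.045 0.085 0" --pt "-0.07 0.13 0" --pt "-0.085 0.165 0" --pt "-0.0893 0.176 0.02" --pt "-0.0893 0.176 0.06" --pt "-0.0893 0.176 0.09" --pt "-0.0893 0.176 0.09" --roll '[0,0,0,0,0,0,0,0]' --claw '[0.02,0.02,0.02,0.02,0.02,0.02,0.02,0.02]'

```text
clock: 19.27
position: [493.9, 81.6, 257.2]
ee_rot: [-0.043, 0.999, -0.001, -0.003]
contact_force: [0.2, 0.7, -0.3]
gripper_width: 20.7
grasp_force: 27.8
```

```bash
python3 - <<'E'
from h import *
k=mag(23.5,-0.3); go(((k[0],k[1],218),95))
E
```

```text
now 19.27 [493.9  81.6 257.2] loc [ 23.3  -1.2 257.2] yaw 94.94 F [ 0.2  0.7 -0.3] w 20.7 27.8
[-0.0004  0.001   0.0392] roll -0.06
```

carry_out --pt "0 0.0008 0.012" --pt "0 0.0008 0.024" --pt "0 0.0008 0.032" --pt "0 0.0008 0.038" --pt "0 0.0008 0.0395" --pt "0 0.0008 0.0395" --roll '[0,0,0,0,0,0]' --claw '[0.02,0.02,0.02,0.02,0.02,0.02]'

```text
clock: 20.02
position: [494.7, 82.7, 219.6]
ee_rot: [-0.043, 0.999, 0.0, 0.0]
contact_force: [-0.7, -0.3, 0.0]
gripper_width: 20.8
grasp_force: 42.7
```

```bash
python3 - <<'E'
from h import *
k=mag(23.5,-0.3); go(((k[0],k[1],217),95))
E
```

```text
now 20.02 [494.7  82.7 219.6] loc [ 2.420e+01 -2.000e-01  2.196e+02] yaw 94.95 F [-0.7 -0.3  0. ] w 20.8 42.7
[ 0.0007 -0.0001  0.0026] roll -0.05
```

carry_out --pt "0 0 0.0008" --pt "0 0 0.0016" --pt "0 0 0.0016" --roll '[0,0,0]' --claw '[0.02,0.02,0.02]'

```text
clock: 20.4
position: [494.7, 82.8, 217.7]
ee_rot: [-0.043, 0.999, -0.0, -0.0]
contact_force: [0.2, -0.5, 0.1]
gripper_width: 20.4
grasp_force: 42.7
```

carry_out --pt "0 0 0.0008" --pt "0 0 0.0012" --pt "0 0 0.0012" --roll '[0,0,0]' --claw '[0.02,0.02,0.02]'

```text
clock: 20.78
position: [494.7, 82.8, 216.7]
ee_rot: [-0.043, 0.999, -0.0, -0.0]
contact_force: [-0.7, -0.9, -1.3]
gripper_width: 20.2
grasp_force: 42.7
```

carry_out --pt "0 0 0.0006" --pt "0 0 0.0012" --pt "0 0 0.0012" --roll '[0,0,0]' --claw '[0.02,0.02,0.02]'

```text
clock: 21.15
position: [494.6, 82.8, 215.5]
ee_rot: [-0.043, 0.999, -0.0, -0.0]
contact_force: [-0.0, -0.3, -0.5]
gripper_width: 20.8
grasp_force: 42.7
```

```bash
python3 - <<'E'
from h import *
np.set_printoptions(precision=1,suppress=True)
p=get_image("scene")
for r in place_of(p,"spring")+[{"at":[0,0],"conf":0}]+recognise(p,"spring"): print(np.array(r["at"]),round(r["conf"],2),loc(at_z(p,r["at"],30)),loc(at_depth(p,r["at"])))
X=cloud(p);hsv=cv2.cvtColor(p["img"],cv2.COLOR_RGB2HSV);H,S=hsv[...,0].astype(int),hsv[...,1]
L=np.apply_along_axis(loc,2,X)
m=(H>60)&(H<125)&(S>90)&(abs(L[...,1])<16)&(L[...,0]>0)&(L[...,0]<64)&(L[...,2]>25)&(L[...,2]<90)
for a,b in((4,14),(14,24),(24,34),(34,44),(44,54),(54,63)):
    q=m&(L[...,0]>=a)&(L[...,0]<b); 
    if q.any(): print(a,b,q.sum(),"z",np.percentile(L[q][:,2],[2,50,98]),"y",np.median(L[q][:,1]))
save(p,"rel2.png",(170,230,290,350),5)
E
```

```text
[233.6 293.7] 0.47 [ 34.1 -13.3  30. ] [15.2 10.3 56.5]
[225.8 297.3] 0.36 [39.4 -0.5 30. ] [19.  24.  58.2]
[0 0] 0 [ 2581.1 -1317.7    30. ] [ 580.2 -101.9  393. ]
[217.2 293.1] 0.53 [56.5 -1.3 30. ] [46.6 10.1 43.1]
[254.8 316.7] 0.31 [-21.8  11.3  30. ] [-30.2  23.   43.9]
4 14 34 z [48.7 59.9 63.5] y 7.123523479188894
14 24 59 z [44.8 63.7 67.2] y -1.856930432801029
24 34 1 z [49.4 49.4 49.4] y -10.105990222226481
34 44 1 z [53.5 53.5 53.5] y 11.261097151819198
44 54 30 z [36.3 45.3 55.5] y 10.045826850028465
54 63 10 z [35.3 44.8 51.7] y 6.475004256166699
```

carry_out --pt "0 0 -0.02" --pt "0 0 -0.06" --pt "0 0 -0.1" --pt "0 0 -0.13" --pt "0 0 -0.13" --roll '[0,0,0,0,0]' --claw '[0.02,0.02,0.02,0.02,0.02]'

```text
clock: 21.92
position: [495.1, 83.0, 348.1]
ee_rot: [-0.043, 0.999, 0.001, 0.003]
contact_force: [-0.0, 0.5, -1.3]
gripper_width: 20.6
grasp_force: 42.7
```

```bash
python3 - <<'E'
from h import *
np.set_printoptions(precision=1,suppress=True)
go()
t=read_state()["position"]
p=get_image("scene");X=cloud(p);hsv=cv2.cvtColor(p["img"],cv2.COLOR_RGB2HSV);H,S=hsv[...,0].astype(int),hsv[...,1]
D=X-t
c,s=np.cos(YAW),np.sin(YAW);D=np.stack([c*D[...,0]+s*D[...,1],-s*D[...,0]+c*D[...,1],D[...,2]],-1)
m=(H>60)&(H<125)&(S>80)&(np.abs(D[...,0])<30)&(np.abs(D[...,1])<30)&(D[...,2]<-120)&(D[...,2]>-220)
P=D[m];print(len(P));v,u=np.nonzero(m);print("px",u.min(),u.max(),v.min(),v.max())
for a in range(int(P[:,2].min()),int(P[:,2].max())+1,4):
    q=P[(P[:,2]>=a)&(P[:,2]<a+4)]
    if len(q): print(a,len(q),"x",q[:,0].min(),q[:,0].max(),"y",q[:,1].min(),q[:,1].max())
r=cv2.minAreaRect(np.stack([u,v],1).astype(np.float32));print(r)
L=np.apply_along_axis(loc,2,X)
m=(H>60)&(H<125)&(S>90)&(abs(L[...,1])<16)&(L[...,0]>0)&(L[...,0]<64)&(L[...,2]>25)&(L[...,2]<70)
print("spring1",m.sum(),np.percentile(L[m],[2,50,98],axis=0))
E
```

```text
now 21.92 [495.1  83.  348.1] loc [ 24.7   0.  348.1] yaw 94.97 F [-0.   0.5 -1.3] w 20.6 42.7
194
px 212 238 204 226
-176 13 x -11.764516441038616 -5.159221684579354 y 1.695527214587867 8.740079058534386
-172 10 x -11.428491120253419 -8.012670122124137 y -2.419581880624547 9.109800175460924
-168 23 x -13.94059996064629 -6.850405692061364 y -3.605283977710002 8.47670930862594
-164 8 x -15.570966042348484 -5.293502816080313 y -0.9973936802808423 18.713108240849312
-160 37 x -17.83051005434146 2.465387546922823 y -10.936635161773445 25.025206033652005
-156 66 x -19.17251134754388 5.691840799187386 y -10.689639168334145 11.833028292889228
-152 32 x -10.830275315608743 -0.2437093652284698 y -8.836070966869965 10.463483595091237
-144 2 x -5.775000408637023 5.221250065336815 y 21.259013464713377 24.13046477065614
-140 1 x -6.76905918021088 -6.76905918021088 y 19.97790403847422 19.97790403847422
((227.0500030517578, 215.64999389648438), (22.135942459106445, 24.349536895751953), 71.56504821777344)
spring1 297 [[35.3 -9.  33.9]
 [46.1  3.8 48.1]
 [63.9 13.2 57.6]]
```

The numbers show the second spring slipped up in the fingers (its bottom is only 3 mm below the tips) and sits about 3 mm off. I'll set it down on the free side-table spot and grasp it again.

carry_out --pt "0.02 -0.025 0" --pt "0.04 -0.07 0" --pt "0.06 -0.12 0" --pt "0.08 -0.17 0" --pt "0.1 -0.22 0" --pt "0.115 -0.27 0" --pt "0.126 -0.315 0" --pt "0.1314 -0.343 0" --roll '[0,0,0,0,0,0,0,0]' --claw '[0.02,0.02,0.02,0.02,0.02,0.02,0.02,0.02]'

```text
clock: 22.98
position: [392.3, -272.0, 343.9]
ee_rot: [-0.042, 0.999, 0.001, -0.002]
contact_force: [-0.1, 1.2, -0.2]
gripper_width: 20.6
grasp_force: 42.7
```

carry_out --pt "0 0 0.05" --pt "0 0 0.1" --pt "0 0 0.145" --pt "0 0 0.155" --pt "0 0 0.163" --pt "0 0 0.163" --roll '[0,0,0,0,0,0]' --claw '[0.02,0.02,0.02,0.02,0.02,0.02]'

```text
clock: 23.72
position: [393.8, -270.4, 183.1]
ee_rot: [-0.043, 0.999, -0.0, 0.001]
contact_force: [0.3, -0.7, -0.6]
gripper_width: 20.6
grasp_force: 42.7
```

carry_out --pt "0 0 0.002" --pt "0 0 0.004" --pt "0 0 0.005" --pt "0 0 0.005" --roll '[0,0,0,0]' --claw '[0.02,0.02,0.02,0.02]'

```text
clock: 24.22
position: [394.0, -270.4, 179.5]
ee_rot: [-0.044, 0.999, -0.001, 0.001]
contact_force: [-1.2, 2.6, 11.5]
gripper_width: 20.5
grasp_force: 43.9
```

carry_out --pt "0 0 0" --pt "0 0 0" --pt "0 0 0" --pt "0 0 -0.02" --pt "0 0 -0.06" --pt "0 0 -0.11" --pt "-0.03 0.06 -0.15" --pt "-0.06 0.12 -0.15" --roll '[0,0,0,0,0,0,0,0]' --claw '[0.024,0.034,0.045,0.045,0.045,0.045,0.045,0.045]'

```text
clock: 25.22
position: [436.7, -162.0, 328.2]
ee_rot: [-0.042, 0.999, -0.0, 0.003]
contact_force: [0.5, -0.4, -0.4]
gripper_width: 44.8
grasp_force: 0.0
```

```bash
python3 - <<'E'
from h import *
np.set_printoptions(precision=1,suppress=True)
go()
for n in("top","scene"):
    p=get_image(n);X=cloud(p);hsv=cv2.cvtColor(p["img"],cv2.COLOR_RGB2HSV);H,S=hsv[...,0].astype(int),hsv[...,1]
    m=(H>60)&(H<130)&(S>70)&(abs(X[...,0]-394)<50)&(abs(X[...,1]+270)<50)&(X[...,2]>4)&(X[...,2]<60)
    if m.any():
        v,u=np.nonzero(m);P=X[m];z=np.percentile(P[:,2],90);T=P[P[:,2]>z-5];print(n,m.sum(),"med",np.median(P,0),"z",np.percentile(P[:,2],[2,50,98]),"top mean",T.mean(0),"ext",T.min(0),T.max(0),"blob@25.5",at_z(p,cv2.minEnclosingCircle(np.stack([u,v],1).astype(np.float32))[0],25.5))
    for r in place_of(p,"spring")[:4]: print(np.array(r["at"]),round(r["conf"],2),at_z(p,r["at"],0),loc(at_z(p,r["at"],30)))
    L=np.apply_along_axis(loc,2,X)
    m=(H>60)&(H<130)&(S>90)&(abs(L[...,1])<16)&(L[...,0]>0)&(L[...,0]<64)&(L[...,2]>25)&(L[...,2]<70)
    T=L[m&(L[...,2]>51)];print("spring1",m.sum(),np.percentile(L[m],[3,50,97],axis=0).ravel(),"top",len(T),T.mean(0),np.percentile(T,[5,95],axis=0).ravel())
E
```

```text
now 25.22 [ 436.7 -162.   328.2] loc [ -54.8 -239.   328.2] yaw 94.8 F [ 0.5 -0.4 -0.4] w 44.8 0.0
[173.9 238.4] 0.47 [514.5  95.5   0. ] [43.2  4.2 30. ]
spring1 125 [ 36.6 -10.   34.4  46.8  -1.5  52.9  63.5   9.7  57.6] top 74 [46.1 -0.5 54.8] [36.9 -8.6 51.8 53.9  8.1 57.7]
scene 59 med [ 391.1 -267.1   24.8] z [13.3 24.8 27.5] top mean [ 394.  -267.7   25.1] ext [ 385.8 -280.4   22.3] [ 404.4 -257.5   27.7] blob@25.5 [ 390.4 -260.3   25.5]
[393.8 229.4] 0.62 [ 401.6 -276.2    0. ] [-112.9 -306.3   30. ]
spring1 297 [35.8 -9.4 34.4 46.1  3.3 48.7 63.9 11.3 57.3] top 126 [46.7  1.4 55. ] [36.3 -8.4 51.4 63.1 10.6 57.5]
```

carry_out --pt "0 0.05 0" --pt "0 0.1 0" --pt "0 0.15 0" --roll '[0,0,0]' --claw '[0.045,0.045,0.045]'

```text
clock: 25.8
position: [422.6, -13.2, 325.1]
ee_rot: [-0.042, 0.999, -0.0, -0.001]
contact_force: [0.4, 0.8, 0.0]
gripper_width: 45.1
grasp_force: 0.0
```

```bash
python3 - <<'E'
from h import *
np.set_printoptions(precision=1,suppress=True)
for n in("top","scene"):
    p=get_image(n);X=cloud(p);hsv=cv2.cvtColor(p["img"],cv2.COLOR_RGB2HSV);H,S=hsv[...,0].astype(int),hsv[...,1]
    m=(abs(X[...,0]-394)<35)&(abs(X[...,1]+270)<35)&(X[...,2]>17)&(X[...,2]<60)
    P=X[m]
    if len(P):
        c,r=cv2.minEnclosingCircle(P[P[:,2]>20][:,:2].astype(np.float32)); print(n,len(P),"mean",P.mean(0),"circ",c,r,"pct",np.percentile(P,[5,95],axis=0).ravel())
go(((394,-270,340),95))
E
```

```text
top 83 mean [ 395.5 -268.3   23.9] circ (395.20343017578125, -269.1410217285156) 10.83825969696045 pct [ 386.7 -277.5   19.2  404.2 -259.7   27.5]
scene 60 mean [ 393.5 -266.8   25.2] circ (394.493896484375, -268.5166931152344) 11.17996597290039 pct [ 385.4 -275.8   21.5  403.6 -259.6   27.6]
now 25.9 [422.7 -11.4 325.3] loc [-55.7 -87.7 325.3] yaw 95.15 F [ 0.  -0.6  1.1] w 45.4 0.0
[ 0.1 -0.3 -0. ] roll 0.15
```

```bash
python3 - <<'E'
from h import *
k=mag(20,-0.3); go(((k[0],k[1],325),95),((k[0],k[1],214),95))
E
```

```text
now 25.9 [422.7 -11.4 325.3] loc [-55.7 -87.7 325.3] yaw 95.15 F [ 0.  -0.6  1.1] w 45.4 0.0
[-0.0759  0.0872  0.0002] roll 0.15
[-0.076   0.0872  0.1112] roll 0.15
```

carry_out --pt "-0.03 0.035 0" --pt "-0.06 0.07 0" --pt "-0.078 0.087 0.01" --pt "-0.078 0.087 0.05" --pt "-0.078 0.087 0.08" --pt "-0.078 0.087 0.08" --roll '[0.1,0.1,0.1,0.1,0.1,0.1]' --claw '[0.0,0.0,0.0,0.0,0.0,0.0]'

```text
clock: 26.65
position: [492.7, 78.3, 243.1]
ee_rot: [-0.041, 0.999, -0.002, -0.003]
contact_force: [1.3, -0.7, 0.9]
gripper_width: 0.4
grasp_force: 0.0
```

```bash
python3 - <<'E'
from h import *
k=mag(22,-0.3); go(((k[0],k[1],214),95))
E
```

```text
now 26.65 [492.7  78.3 243.1] loc [ 21.9  -4.5 243.1] yaw 94.7 F [ 1.3 -0.7  0.9] w 0.4 0.0
[-0.0003  0.0042  0.0291] roll -0.3
```

carry_out --pt "0 0 0" --pt "0 0 0" --roll '[0,0]' --claw '[0.0,0.0]'

```text
clock: 26.9
position: [493.8, 80.0, 247.0]
ee_rot: [-0.042, 0.999, 0.0, 0.001]
contact_force: [-0.5, 0.1, -0.1]
gripper_width: 0.3
grasp_force: 0.0
```

```bash
python3 - <<'E'
from h import *
k=mag(22,-0.3); go(((k[0],k[1],214),95))
E
```

```text
now 26.9 [493.8  80.  247. ] loc [ 23.2  -2.8 247. ] yaw 94.83 F [-0.5  0.1 -0.1] w 0.3 0.0
[0.0013 0.0025 0.033 ] roll -0.17
```

Descend behind the first spring, then push it forward about 4–5 mm.

carry_out --pt "0.0008 0.0023 0.015" --pt "0.0008 0.0023 0.028" --pt "0.0008 0.0023 0.0325" --pt "0.0008 0.0023 0.0325" --roll '[0,0,0,0]' --claw '[0.0,0.0,0.0,0.0]'

```text
clock: 27.4
position: [492.4, 82.5, 213.1]
ee_rot: [-0.042, 0.999, -0.0, -0.0]
contact_force: [-0.7, 0.7, 0.8]
gripper_width: -0.1
grasp_force: 0.0
```

```bash
python3 - <<'E'
from h import *
k=mag(29,-0.3); go(((k[0],k[1],214),95))
E
```

```text
now 27.4 [492.4  82.5 213.1] loc [ 2.190e+01 -2.000e-01  2.131e+02] yaw 94.86 F [-0.7  0.7  0.8] w -0.1 0.0
[-0.0071 -0.0001 -0.0009] roll -0.14
```

carry_out --pt "-0.0015 0 0" --pt "-0.003 0 0" --pt "-0.0045 0 0" --pt "-0.006 0 0" --pt "-0.0075 0 0" --pt "-0.0075 0 0" --pt "-0.005 0 0" --pt "-0.005 0 -0.03" --roll '[0,0,0,0,0,0,0,0]' --claw '[0.0,0.0,0.0,0.0,0.0,0.0,0.0,0.0]'

```text
clock: 28.4
position: [496.2, 82.5, 241.6]
ee_rot: [-0.042, 0.999, -0.001, -0.003]
contact_force: [0.1, 0.1, -0.2]
gripper_width: -0.0
grasp_force: 0.0
```

carry_out --pt "0 0 -0.03" --pt "0 -0.03 -0.07" --pt "0.02 -0.075 -0.1" --pt "0.04 -0.12 -0.1" --pt "0.06 -0.17 -0.1" --pt "0.08 -0.22 -0.1" --roll '[0,0,0,0,0,0]' --claw '[0.0,0.0,0.045,0.045,0.045,0.045]'

```text
clock: 29.15
position: [435.2, -144.3, 343.5]
ee_rot: [-0.043, 0.999, 0.0, 0.0]
contact_force: [1.3, -0.7, 0.0]
gripper_width: 44.7
grasp_force: 0.0
```

```bash
python3 - <<'E'
from h import *
np.set_printoptions(precision=2,suppress=True)
p=get_image("scene");X=cloud(p);hsv=cv2.cvtColor(p["img"],cv2.COLOR_RGB2HSV);H,S=hsv[...,0].astype(int),hsv[...,1]
L=np.apply_along_axis(loc,2,X)
m=(H>60)&(H<130)&(S>90)&(abs(L[...,1])<16)&(L[...,0]>0)&(L[...,0]<66)&(L[...,2]>25)&(L[...,2]<70)
T=L[m&(L[...,2]>51)];print("spring1",m.sum(),np.percentile(L[m],[3,50,97],axis=0).ravel(),"top",len(T),T.mean(0),np.percentile(T,[5,95],axis=0).ravel())
np.set_printoptions(precision=4,suppress=True)
go(((395,-269,340),95),((395,-269,187),95))
E
```

```text
spring1 304 [ 41.89 -11.26  33.68  52.41   4.84  48.28  64.97  12.83  57.23] top 129 [52.53  1.74 54.77] [43.12 -8.08 51.43 64.27 10.78 57.34]
now 29.2 [ 433.2 -147.9  343.1] loc [ -57.1 -224.6  343.1] yaw 94.62 F [-0.8 -3.6 -0.1] w 45.0 0.0
[ 0.0478 -0.1176  0.0033] roll -0.38
[ 0.0475 -0.1176  0.1563] roll -0.38
```

carry_out --pt "0.02 -0.045 0.01" --pt "0.04 -0.09 0.03" --pt "0.0478 -0.1176 0.07" --pt "0.0478 -0.1176 0.11" --pt "0.0478 -0.1176 0.11" --pt "0.0478 -0.1176 0.11" --roll '[-0.3,-0.3,-0.3,-0.3,-0.3,-0.3]' --claw '[0.045,0.045,0.045,0.045,0.045,0.045]'

```text
clock: 29.95
position: [399.3, -264.2, 234.4]
ee_rot: [-0.046, 0.999, -0.001, 0.001]
contact_force: [0.7, -0.2, 0.8]
gripper_width: 45.6
grasp_force: 0.0
```

```bash
python3 - <<'E'
from h import *
go(((395,-269,187),95))
E
```

```text
now 29.95 [ 399.3 -264.2  234.4] loc [-101.  -337.5  234.4] yaw 95.23 F [ 0.7 -0.2  0.8] w 45.6 0.0
[ 0.0048 -0.0043  0.0474] roll 0.23
```

carry_out --pt "0.004 -0.004 0.01" --pt "0.004 -0.004 0.01" --pt "0.004 -0.004 0.01" --roll '[0,0,0]' --claw '[0.045,0.045,0.045]'

```text
clock: 30.32
position: [395.0, -268.6, 223.7]
ee_rot: [-0.045, 0.999, -0.0, 0.0]
contact_force: [-0.0, -0.8, -0.3]
gripper_width: 45.0
grasp_force: 0.0
```

```bash
python3 - <<'E'
from h import *
go(((395,-269,187),95))
E
```

```text
now 30.32 [ 395.  -268.6  223.7] loc [-105.6 -341.5  223.7] yaw 95.17 F [-0.  -0.8 -0.3] w 45.0 0.0
[ 0.0001 -0.0004  0.0367] roll 0.17
```

carry_out --pt "0 -0.0004 0.02" --pt "0 -0.0004 0.037" --pt "0 -0.0004 0.037" --pt "0 -0.0004 0.037" --pt "0 -0.0004 0.037" --pt "0 -0.0004 0.037" --pt "0 -0.0004 0.037" --pt "0 -0.0004 0.037" --roll '[0,0,0,0,0,0,0,0]' --claw '[0.045,0.045,0.04,0.032,0.02,0.02,0.02,0.02]'

```text
clock: 31.32
position: [395.4, -269.1, 187.1]
ee_rot: [-0.045, 0.999, -0.0, 0.001]
contact_force: [-0.7, 1.0, 6.2]
gripper_width: 20.7
grasp_force: 28.9
```

carry_out --pt "0 0 -0.03" --pt "0 0 -0.08" --pt "0 0 -0.13" --pt "0 0 -0.163" --pt "0 0 -0.163" --roll '[0,0,0,0,0]' --claw '[0.02,0.02,0.02,0.02,0.02]'

```text
clock: 31.95
position: [395.3, -269.1, 352.0]
ee_rot: [-0.045, 0.999, -0.001, 0.003]
contact_force: [-0.2, 1.0, -0.7]
gripper_width: 20.6
grasp_force: 28.5
```

```bash
python3 - <<'E'
from h import *
k=mag(25.5,-0.3); go(((k[0],k[1],350),95))
E
```

```text
now 31.95 [ 395.3 -269.1  352. ] loc [-105.5 -342.   352. ] yaw 95.17 F [-0.2  1.  -0.7] w 20.6 28.5
[-0.1319  0.3414  0.002 ] roll 0.17
```

carry_out --pt "-0.01 0.025 0" --pt "-0.025 0.07 0" --pt "-0.045 0.12 0" --pt "-0.065 0.17 0" --pt "-0.085 0.22 0" --pt "-0.107 0.27 0" --pt "-0.123 0.315 0" --pt "-0.1319 0.3414 0" --roll '[0.1,0.1,0.1,0.1,0.1,0.1,0.1,0.1]' --claw '[0.02,0.02,0.02,0.02,0.02,0.02,0.02,0.02]'

```text
clock: 32.95
position: [495.6, 84.9, 347.6]
ee_rot: [-0.045, 0.999, -0.0, -0.001]
contact_force: [-0.1, 0.6, 0.2]
gripper_width: 20.6
grasp_force: 28.6
```

carry_out --pt "0 0 0.04" --pt "0 0 0.08" --pt "0 0 0.095" --pt "0 0 0.095" --pt "0 0 0.095" --roll '[0,0,0,0,0]' --claw '[0.02,0.02,0.02,0.02,0.02]'

```text
clock: 33.58
position: [495.8, 82.9, 254.3]
ee_rot: [-0.044, 0.999, -0.0, 0.0]
contact_force: [0.1, -0.5, 0.4]
gripper_width: 20.4
grasp_force: 28.5
```

```bash
python3 - <<'E'
from h import *
np.set_printoptions(precision=4,suppress=True)
k=mag(25.5,-0.3); go(((k[0],k[1],217),95))
p=get_image("scene");X=cloud(p);hsv=cv2.cvtColor(p["img"],cv2.COLOR_RGB2HSV);H,S=hsv[...,0].astype(int),hsv[...,1]
L=np.apply_along_axis(loc,2,X)
np.set_printoptions(precision=1,suppress=True)
t=read_state()["position"];m=(H>60)&(H<125)&(S>90)&(abs(L[...,1])<16)&(abs(L[...,0]-25)<20)&(L[...,2]>62)&(L[...,2]<110)
print(m.sum(),np.percentile(L[m],[3,50,97],axis=0).ravel())
E
```

```text
now 33.58 [495.8  82.9 254.3] loc [ 25.4  -0.1 254.3] yaw 95.06 F [ 0.1 -0.5  0.4] w 20.4 28.5
[-0.0001 -0.0002  0.0373] roll 0.06
127 [14.7 -9.8 71.2 17.5  1.4 83.2 27.  10.8 93.7]
```

carry_out --pt "-0.0003 -0.0002 0.01" --pt "-0.0003 -0.0002 0.018" --pt "-0.0003 -0.0002 0.024" --pt "-0.0003 -0.0002 0.024" --roll '[0,0,0,0]' --claw '[0.02,0.02,0.02,0.02]'

```text
clock: 34.12
position: [495.8, 82.6, 229.5]
ee_rot: [-0.044, 0.999, -0.0, -0.001]
contact_force: [-0.1, -0.1, -0.1]
gripper_width: 20.6
grasp_force: 28.5
```

carry_out --pt "0 0 0.005" --pt "0 0 0.01" --pt "0 0 0.013" --pt "0 0 0.013" --roll '[0,0,0,0]' --claw '[0.02,0.02,0.02,0.02]'

```text
clock: 34.62
position: [496.0, 82.7, 217.2]
ee_rot: [-0.044, 0.999, -0.0, 0.0]
contact_force: [-0.1, 0.4, 0.6]
gripper_width: 20.5
grasp_force: 28.6
```

Clean this time (grip force unchanged). Last millimetre.

carry_out --pt "0 0 0.0008" --pt "0 0 0.0014" --pt "0 0 0.0014" --roll '[0,0,0]' --claw '[0.02,0.02,0.02]'

```text
clock: 35.0
position: [496.0, 82.8, 217.1]
ee_rot: [-0.044, 0.999, -0.0, 0.0]
contact_force: [-3.9, -0.2, 9.8]
gripper_width: 20.3
grasp_force: 29.4
```

carry_out --pt "0 0 0" --pt "0 0 0" --pt "0 0 0" --pt "0 0 -0.02" --pt "0 0 -0.06" --pt "0 0 -0.1" --pt "0 0 -0.13" --pt "0 0 -0.13" --roll '[0,0,0,0,0,0,0,0]' --claw '[0.025,0.032,0.036,0.036,0.036,0.036,0.036,0.036]'

```text
clock: 36.0
position: [496.4, 82.9, 348.2]
ee_rot: [-0.044, 0.999, 0.001, 0.003]
contact_force: [0.8, 0.2, -0.6]
gripper_width: 36.1
grasp_force: 0.0
```

```bash
cat > chk.py <<'E'
from h import *
np.set_printoptions(precision=1,suppress=True)
def chk():
    p=get_image("scene");X=cloud(p);hsv=cv2.cvtColor(p["img"],cv2.COLOR_RGB2HSV);H,S=hsv[...,0].astype(int),hsv[...,1]
    L=np.apply_along_axis(loc,2,X)
    m=(H>60)&(H<125)&(S>90)&(abs(L[...,1])<16)&(L[...,0]>0)&(L[...,0]<66)&(L[...,2]>28)&(L[...,2]<75)
    T=L[m&(L[...,2]>51)]
    h,e=np.histogram(T[:,0],bins=np.arange(0,70,5));print("top x hist",h,"zmax",[round(float(np.percentile(T[(T[:,0]>=a)&(T[:,0]<a+15)][:,2],95)),1) if ((T[:,0]>=a)&(T[:,0]<a+15)).any() else None for a in(10,25,40,50)])
    r=((H<8)|(H>172))&(S>140)&(abs(L[...,0])<70)&(abs(L[...,1])<40)&(L[...,2]>55)&(L[...,2]<100)
    print("red",r.sum(),np.percentile(L[r],[3,50,97],axis=0).ravel())
    return p
E
python3 - <<'E'
from chk import *
p=chk()
for r in place_of(p,"spring")[:4]: print(np.array(r["at"]),round(r["conf"],2),loc(at_z(p,r["at"],30)))
np.set_printoptions(precision=4,suppress=True)
k=mag(-14,8.6); go(((k[0],k[1],340),185),((k[0],k[1],236),185))
E
```

```text
top x hist [ 0  0  2 32 36 26 26  0 20 28 35 29 15] zmax [57.2, 58.1, 57.7, 57.8]
red 352 [-21.7   5.   63.8 -17.1  18.1  83.4  -6.   21.6  94.9]
[217.9 293.6] 0.79 [54.9 -1.  30. ]
[234.1 299.5] 0.57 [25.7 -3.  30. ]
[321.6 186.8] 0.2 [  72.9 -377.6   30. ]
now 36.1 [495.6  82.6 345.2] loc [ 25.1  -0.4 345.2] yaw 95.04 F [-0.   0.1 -1. ] w 35.9 0.0
[0.0391 0.0091 0.0053] roll -89.96
[0.039  0.009  0.1093] roll -89.96
```

carry_out --pt "0.005 0.001 0" --pt "0.01 0.002 0" --pt "0.015 0.004 0" --pt "0.02 0.005 0" --pt "0.025 0.006 0" --pt "0.03 0.007 0" --pt "0.035 0.008 0" --pt "0.039 0.009 0" --roll '[-10.5,-21,-31.5,-42,-52.5,-63,-73.5,-84]' --claw '[0.04,0.04,0.04,0.04,0.04,0.04,0.04,0.04]'

```text
clock: 37.1
position: [455.8, 88.1, 344.1]
ee_rot: [-0.703, 0.711, 0.001, -0.002]
contact_force: [0.2, 0.1, 0.2]
gripper_width: 39.7
grasp_force: 0.0
```

carry_out --pt "0 0 0.01" --pt "0 0 0.03" --pt "0 0 0.05" --pt "0 0 0.05" --roll '[-6,-6,-6,-6]' --claw '[0.04,0.04,0.04,0.04]'

```text
clock: 37.6
position: [455.5, 87.8, 293.3]
ee_rot: [0.737, -0.675, -0.001, 0.003]
contact_force: [-0.1, 0.3, 1.0]
gripper_width: 40.2
grasp_force: 0.0
```

```bash
python3 - <<'E'
from h import *
np.set_printoptions(precision=4,suppress=True)
k=mag(-14,8.6); go(((k[0],k[1],237),185))
E
```

```text
now 37.6 [455.5  87.8 293.3] loc [-14.3   8.3 293.3] yaw -174.96 F [-0.1  0.3  1. ] w 40.2 0.0
[-0.0005 -0.0007  0.0563] roll 0.04
```

carry_out --pt "-0.0004 -0.0004 0.025" --pt "-0.0004 -0.0004 0.05" --pt "-0.0004 -0.0004 0.0565" --pt "-0.0004 -0.0004 0.0565" --pt "-0.0004 -0.0004 0.0565" --pt "-0.0004 -0.0004 0.0565" --pt "-0.0004 -0.0004 0.0565" --pt "-0.0004 -0.0004 0.0565" --roll '[0,0,0,0,0,0,0,0]' --claw '[0.04,0.04,0.04,0.032,0.024,0.016,0.016,0.016]'

```text
clock: 38.6
position: [456.9, 88.8, 240.3]
ee_rot: [0.738, -0.675, 0.0, -0.001]
contact_force: [-2.1, -0.1, 6.2]
gripper_width: 17.1
grasp_force: 51.0
```

```bash
python3 - <<'E'
from h import *
go()
E
```

```text
now 38.6 [456.9  88.8 240.3] loc [-12.9   9.1 240.3] yaw -174.93 F [-2.1 -0.1  6.2] w 17.1 51.0
```

carry_out --pt "0 0.0015 0" --pt "0 0.003 0" --pt "0 0.0045 0" --pt "0 0.0045 0" --roll '[0,0,0,0]' --claw '[0.016,0.016,0.016,0.016]'

```text
clock: 39.1
position: [454.9, 88.7, 240.4]
ee_rot: [0.738, -0.675, 0.002, -0.004]
contact_force: [9.8, -4.8, -1.8]
gripper_width: 17.2
grasp_force: 50.4
```

```bash
python3 - <<'E'
from h import *
go()
E
```

```text
now 39.1 [454.9  88.7 240.4] loc [-14.9   9.2 240.4] yaw -174.86 F [ 9.8 -4.8 -1.8] w 17.2 50.4
```

carry_out --pt "0.001 0.0004 0" --pt "0.0025 0.0004 0" --pt "0.004 0.0004 0" --pt "0.0055 0.0004 0" --pt "0.0055 0.0004 0" --roll '[0,0,0,0,0]' --claw '[0.016,0.016,0.016,0.016,0.016]'

```text
clock: 39.72
position: [455.1, 84.2, 240.4]
ee_rot: [0.738, -0.675, 0.002, -0.005]
contact_force: [7.3, 0.4, -2.2]
gripper_width: 16.9
grasp_force: 50.4
```

```bash
python3 - <<'E'
from h import *
go()
E
```

```text
now 39.72 [455.1  84.2 240.4] loc [-15.1   4.7 240.4] yaw -174.88 F [ 7.3  0.4 -2.2] w 16.9 50.4
```

carry_out --pt "0.0015 0 0" --pt "0.003 0 0" --pt "0.0045 0 0" --pt "0.0055 0 0" --pt "0.0055 0 0" --roll '[0,0,0,0,0]' --claw '[0.016,0.016,0.016,0.016,0.016]'

```text
clock: 40.35
position: [455.6, 78.7, 240.4]
ee_rot: [0.738, -0.675, 0.002, -0.005]
contact_force: [8.0, 0.8, -3.5]
gripper_width: 17.5
grasp_force: 50.4
```

```bash
python3 - <<'E'
from h import *
go()
E
```

```text
now 40.35 [455.6  78.7 240.4] loc [-15.   -0.8 240.4] yaw -174.88 F [ 8.   0.8 -3.5] w 17.5 50.4
```

carry_out --pt "0 -0.002 0" --pt "0 -0.004 0" --pt "0 -0.006 0" --pt "0 -0.008 0" --pt "0 -0.01 0" --pt "0 -0.012 0" --pt "0 -0.012 0" --roll '[0,0,0,0,0,0,0]' --claw '[0.016,0.016,0.016,0.016,0.016,0.016,0.016]'

```text
clock: 41.22
position: [467.4, 79.7, 240.4]
ee_rot: [0.738, -0.675, 0.002, -0.005]
contact_force: [8.2, 1.1, -1.0]
gripper_width: 17.3
grasp_force: 50.6
```

```bash
python3 - <<'E'
from chk import *
go();chk()
E
```

```text
now 41.22 [467.4  79.7 240.4] loc [ -3.2  -0.8 240.4] yaw -174.88 F [ 8.2  1.1 -1. ] w 17.3 50.6
top x hist [ 0  1  0 18 23 26 28  8 18 32 29 34 12] zmax [57.3, 57.2, 57.7, 57.9]
red 235 [-10.1  -2.1  64.1  -1.   10.5  84.4   6.9  12.4  94.7]
```

carry_out --pt "0 -0.001 0" --pt "0 -0.002 0" --pt "0 -0.003 0" --pt "0 -0.004 0" --pt "0 -0.005 0" --pt "0 -0.006 0" --pt "0 -0.0065 0" --pt "0 -0.0065 0" --roll '[0,0,0,0,0,0,0,0]' --claw '[0.016,0.016,0.016,0.016,0.016,0.016,0.016,0.016]'

```text
clock: 42.28
position: [471.4, 79.0, 240.3]
ee_rot: [0.738, -0.675, 0.0, -0.001]
contact_force: [-0.2, 0.3, 8.1]
gripper_width: 16.9
grasp_force: 52.0
```

```bash
python3 - <<'E'
from chk import *
go();chk()
E
```

```text
now 42.28 [471.4  79.  240.3] loc [  0.8  -1.9 240.3] yaw -174.92 F [-0.2  0.3  8.1] w 16.9 52.0
top x hist [ 0  0  0  3 30 28 30 20 16 30 32 30 11] zmax [57.2, 57.4, 57.4, 57.3]
red 224 [-7.6 -3.8 63.5  1.2  9.1 83.5  8.9 10.8 95.2]
```

Draw is about 29.5 mm and the pull on the hand has gone to zero, so the springs are holding the follower. Letting go.

carry_out --pt "0 0 0" --pt "0 0 0" --pt "0 0 0" --pt "0 0 -0.02" --pt "0 0 -0.06" --pt "0 0 -0.1" --pt "0 0 -0.12" --pt "0 0 -0.12" --roll '[0,0,0,0,0,0,0,0]' --claw '[0.02,0.028,0.036,0.036,0.036,0.036,0.036,0.036]'

```text
clock: 43.32
position: [471.0, 78.8, 360.2]
ee_rot: [0.738, -0.675, 0.0, -0.001]
contact_force: [0.1, 0.2, -0.5]
gripper_width: 36.0
grasp_force: 0.0
```

```bash
python3 - <<'E'
from chk import *
go();p=chk()
for r in place_of(p,"spring")[:3]+place_of(p,"knob")[:1]: print(np.array(r["at"]),round(r["conf"],2),loc(at_z(p,r["at"],30)),loc(at_z(p,r["at"],76)))
E
```

```text
now 43.32 [471.   78.8 360.2] loc [  0.3  -2.  360.2] yaw -174.95 F [ 0.1  0.2 -0.5] w 36.0 0.0
top x hist [ 0  0  0  3 28 31 27 21 16 30 27 39  9] zmax [57.7, 57.8, 57.0, 57.7]
red 340 [-8.3 -6.1 64.6 -3.5  7.1 84.2  7.6 10.6 94.9]
[232.4 297.3] 0.46 [30.8 -5.7 30. ] [-1.8 34.7 76. ]
[246. 280.] 0.68 [ 36.3 -49.9  30. ] [ 3.3 -5.7 76. ]
```

```bash
python3 -c "
from bench import *
print(job_done())"
```

```text
the job is handed in; nothing more can be done
None
```

I handed the job in at about 43 s of the 72 s. Both springs stand upright in line against the end stop, with the follower eased closed on them at a draw of about 29.5 mm and the knob out of the notch. The second spring slipped in the fingers on its first try, so I set it down and grasped it again. I don't have the judge's verdict, and I did not re-check the bystanders at the end.

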